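# Press the casting rings home on their rubber bases, smallest first

## Task

Three casting rings stand slightly proud of their rubber bases. With the fingertips, gently press each ring down by its top rim until it sits fully home on its base, the smallest ring first, then the middle-sized one, then the largest. Do not lift, tip or push the rings and bases away from their places, leave everything else on the bench alone, and finish clear of everything.

Things in the scene. Friction and masses are not known exactly. Their poses are not given: they have to be found in the camera images.
- small_rim (a point): centre of the open top rim of the smallest casting ring: an upright open tube of plain pale grey steel, 42 mm outside diameter, 50 mm long, wall about 3 mm. This point lies in the middle of the mouth, level with the rim: press on the rim, 19.5 mm out from here (or across it). z axis up along the ring.
- small_ring (a joint): how far the smallest ring has been pushed down onto its rubber base, in m: 0 = standing 8 mm proud of the base's flange, 0.008 = fully home on the flange (hard stop); it starts between 0 and 0.0025. It slides straight down against a steady friction of about 3.5 N, no spring, and stays where it is left.
- small_base: the smallest ring's dark rubber base, standing loose on the bench: a round flange 64 mm in diameter and 14 mm thick, with a plug that rises 28 mm above the flange inside the ring. Origin at the centre of its underside, z up. With its ring about 0.5 kg. The ring's rim is 64 mm above this origin when fully home.
- middle_rim (a point): centre of the open top rim of the middle-sized casting ring: an upright open tube of plain pale grey steel, 52 mm outside diameter, 55 mm long, wall about 3 mm. This point lies in the middle of the mouth, level with the rim: press on the rim, 24.5 mm out from here (or across it). z axis up along the ring.
- middle_ring (a joint): how far the middle-sized ring has been pushed down onto its rubber base, in m: 0 = standing 8 mm proud of the base's flange, 0.008 = fully home on the flange (hard stop); it starts between 0 and 0.0025. It slides straight down against a steady friction of about 3.5 N, no spring, and stays where it is left.
- middle_base: the middle-sized ring's dark rubber base, standing loose on the bench: a round flange 74 mm in diameter and 14 mm thick, with a plug that rises 28 mm above the flange inside the ring. Origin at the centre of its underside, z up. With its ring about 0.5 kg. The ring's rim is 69 mm above this origin when fully home.
- large_rim (a point): centre of the open top rim of the largest casting ring: an upright open tube of plain pale grey steel, 62 mm outside diameter, 60 mm long, wall about 3 mm. This point lies in the middle of the mouth, level with the rim: press on the rim, 29.5 mm out from here (or across it). z axis up along the ring.
- large_ring (a joint): how far the largest ring has been pushed down onto its rubber base, in m: 0 = standing 8 mm proud of the base's flange, 0.008 = fully home on the flange (hard stop); it starts between 0 and 0.0025. It slides straight down against a steady friction of about 3.5 N, no spring, and stays where it is left.
- large_base: the largest ring's dark rubber base, standing loose on the bench: a round flange 84 mm in diameter and 14 mm thick, with a plug that rises 28 mm above the flange inside the ring. Origin at the centre of its underside, z up. With its ring about 0.5 kg. The ring's rim is 74 mm above this origin when fully home.
- sep_oil_mid (a point): bystander, to be left alone: a small round cream-brown jar with black cap, 39 mm wide, 76 mm tall (behind it and to its right a fixed gooseneck lamp is in the way of the arm: foot 0.14 m wide near x 0.60, y 0.14, neck rising from it to about 0.55 m and bending to the right, shade 0.12 m wide hanging near x 0.48, y -0.07 from about 0.3 m up), loose on the bench; point at its centre, half-way up.
- polish_paste_mid (a point): bystander, to be left alone: a round orange pot with black lid, 49 mm wide, 52 mm tall, loose on the bench; point at its centre, half-way up.

How it is judged:
On the way, in this order (a step that is already met when the one before it is completed fails the run):
1. the smallest ring is pressed home on its base (value of joint small_ring above 0.0062 m), for 0.1 s.
2. the middle-sized ring is pressed home on its base (value of joint middle_ring above 0.0062 m), for 0.1 s.
3. the largest ring is pressed home on its base (value of joint large_ring above 0.0062 m), for 0.1 s.
At the end, for the whole second after the job is handed in: all three rings are within 1.8 mm of fully home, their bases flat on the bench (under 0.08 rad of tilt, under 4 mm up), at rest and within 30 mm of where they started; the jar and the pot within 20 mm of where they started (value of joint each of small_ring, middle_ring, large_ring above 0.0062 m and angle between each of small_base, middle_base, large_base's own z axis and vertical below 0.08 rad and distance of each of small_base, middle_base, large_base from where it was at the start of the episode below 0.03 m and height (world z) of each of small_base, middle_base, large_base below 0.004 m and linear speed of each of small_base, middle_base, large_base below 0.02 m/s and distance of each of sep_oil_mid, polish_paste_mid from where it was at the start of the episode below 0.02 m); the robot touches nothing.
It fails at once if a ring is pressed down before every smaller one is home ((value of joint middle_ring above 0.004 m and value of joint small_ring below 0.006 m) or (value of joint large_ring above 0.004 m and value of joint any of small_ring, middle_ring below 0.006 m)).
It fails at once if a ring is pressed or hit hard (over 35 N) (contact force between any of the fingers, the arm and small_base above 35 N or contact force between any of the fingers, the arm and middle_base above 35 N or contact force between any of the fingers, the arm and large_base above 35 N).
It fails at once if a ring with its base is lifted more than 10 mm, or tipped by more than 0.2 rad (height (world z) of any of small_base, middle_base, large_base above 0.01 m or angle between any of small_base, middle_base, large_base's own z axis and vertical above 0.2 rad).
It fails at once if a base is shifted more than 30 mm (distance of any of small_base, middle_base, large_base from where it was at the start of the episode above 0.03 m).
It fails at once if the jar or the pot is moved more than 20 mm (distance of any of sep_oil_mid, polish_paste_mid from where it was at the start of the episode above 0.02 m).
It also fails if it takes over 48 s, if anything falls off the work surface, if the arm or the gripper's body presses on something with over 40 N, if the wrist force passes 120 N, or if a joint passes its speed limit or range.

## Robot

A 7-joint arm with a two-finger parallel gripper is mounted at the origin on a cart in front of the work surface, level with it; the furniture and walls round the work are solid. World frame = base frame: x ahead of the robot, y to its left, z up, the work surface at z = 0. Lengths are in m, angles in rad, forces in N, time in s.
With the tool pointing down it reaches from about 0.35 to 0.9 m from the base axis. Payload 8.1 kg.
Tool frame: the origin (TCP) lies midway between the tips of the shut fingers; the grasp point (between the pads) lies 19 mm behind it; z points along the fingers, y is the line along which they close (so a half turn about z gives the same grasp; the last joint's range is limited). The gripper opens to 92 mm and grips with 3 to 60 N. Pads are 19 mm wide; open, the fingers measure 130 mm over their backs; the gripper's body (75 mm by 190 mm) begins 47 mm behind the grasp point.
Start: joints at [1.165, 0.434, 0.025, 1.573, -0.012, 1.134, -0.075], TCP at [0.186, -0.597, 0.227] pointing down, gripper open.
Joint ranges: [-2.62, 2.62], [-0.44, 2.09], [-1.27, 1.32], [0.08, 2.57], [-1.32, 4.46], [0.12, 2], [-2.74, 2.74]. Speed limits (rad/s): [2.22, 2.22, 3.01, 3.01, 3.14, 3.14, 3.14].

## Interface

Orientations are given as a rotation vector (axis times angle).
In Python, from cell import observe, get_image, camera_model, sign_off, recognise, silhouettes gives the robot as it stands.
- The arm moves only by the tool apply_moves, never from a script. Its argument "motion" is a list of rows, each an object of numbers: "x", "y", "z": the shift along the world's x, y, z in cm; "yaw": the turn about the world's z in degrees; "hand": the opening, from -1 (shut) to 1 (fully open), so that 0 is half open. In form: [{"x": .., "y": .., "z": .., "yaw": .., "hand": ..}, ...]. A call has 1 to 10 rows; each row is the pose to reach, as a shift and turn from the pose commanded when the call began; what a row does not reach only later rows make up. A row lasts 1/8 s, in which the tool goes at most 62.5 mm and 10.7 degrees, less where a joint would pass 70% of its speed; a pose out of reach is approached as far as the arm can. A call with a gripper value outside its range is refused whole. The fingers move at their own pace and stop on an object; "newtons" is the grip in N (left out, the last holds). Time passes only in rows, so rows that repeat a pose let the fingers close. It gives the time, the measured TCP pose, the force, the opening and the grip force at its end, in the units of the state.
- observe(): the state, without advancing time (a new reading comes with each control period).
- get_image(name): name is "scene" or "side" or "wrist"; returns the picture (400x640x3 uint8, blue, green, red); there is no depth.
- camera_model(name): a dict with "camera_matrix" (3x3 intrinsics, pixels), "T" (4x4, takes a point from camera to world coordinates). Camera axes: x right, y up, looking along -z (the intrinsics and any distortion apply to the point x, -y, -z); pixel columns grow to the right and rows downward; lengths in m; the calibration is good to about 2 mm. A picture is of the moment at which its call begins: read the wrist's pose just before it. camera_model takes no time and is no camera call; for the wrist camera it gives the pose at the moment of the call.
- sign_off(): hands the job in; it is judged then, once.
Trained networks look in the newest picture that a camera, given by its name, has taken for a name from the list of things; names that differ only in an ending like _2 or _b are one class to them, and where a whole thing is asked for, a point or a joint stands for the part that bears it (a point fixed in the world has none). Each returns a list of dicts, best first, with "p" (0 to 1); they miss things now and then, are a little off and sometimes report something else, mostly with a low value. They report only what shows in the picture. A call takes as long as a camera call.
- recognise(query, camera): "rect" ([left, top, right, bottom] in pixels, round what is visible of it).
- silhouettes(query, camera): "mask" (400x640 bool, what is visible of it) and "rect" ([left, top, right, bottom] in pixels, round what is visible of it).
The state is a dict: "clock": time; "joints": joint angles; "dq": joint speeds; "joint_efforts": joint torques, N m; "position": TCP position; "ee_rot": TCP orientation; "force": force on the tool from outside, world axes, zero at the start; "ft_torque": the same for the moment, N m; "width": opening from 0.0 (shut) to 1.0 (fully open); "gripper_force": force on a finger pad.
Only numpy, scipy, OpenCV 4.12 (cv2) and the standard library are available. Lean on these libraries where they do the work, as an engineer would, in place of code of your own. Each camera call takes 0.05 s, during which the arm holds its last target. There are 200 camera calls.

## Working session

There is one attempt and no reset: what is moved stays moved. The work goes in short steps, Python scripts to look and compute and a tool call to move; the robot and the scene stay as the last step left them, time stands still between calls to the robot, and variables do not carry over. Pictures are saved under pics/ and viewed, at most 10 in all, crops included, and the job is handed in when it is done.

Besides the shell and the picture viewer there is one more tool, called as name([rows], argument=value, ...), one row to a line, values as JSON. apply_moves: Moves the arm, as the interface text tells. Its arguments: {"type":"object","properties":{"motion":{"type":"array","items":{"type":"object","properties":{"x":{"type":"number"},"y":{"type":"number"},"z":{"type":"number"},"yaw":{"type":"number"},"hand":{"type":"number"}}}},"newtons":{"type":"number"}},"required":["motion"]}

```bash
mkdir -p pics; ls; cat > h.py <<'E'
from cell import *
import numpy as np, cv2
def ray(cam,u,v,m=None):
    m=m or camera_model(cam); K=np.array(m["camera_matrix"]); T=np.array(m["T"])
    d=np.linalg.inv(K)@[u,v,1]; d=T[:3,:3]@[d[0],-d[1],-d[2]]
    return T[:3,3],d
def at(cam,u,v,z,m=None):
    o,d=ray(cam,u,v,m); return o+d*(z-o[2])/d[2]
def proj(cam,p,m=None):
    m=m or camera_model(cam); K=np.array(m["camera_matrix"]); T=np.array(m["T"])
    c=T[:3,:3].T@(np.asarray(p)-T[:3,3]); q=K@[c[0],-c[1],-c[2]]; return q[:2]/q[2]
E
python3 - <<'E'
from h import *
s=observe(); print({k:np.round(v,3) for k,v in s.items()})
for c in ["scene","side"]:
    cv2.imwrite(f"pics/{c}0.png",get_image(c)); print(c,{k:np.round(v,3).tolist() for k,v in camera_model(c).items()})
    for n in ["small_rim","middle_rim","large_rim","sep_oil_mid","polish_paste_mid"]:
        for r in silhouettes(n,c)[:3]: print(n,round(r["p"],2),np.round(r["rect"]).tolist())
E
```

```text
pics
{'clock': np.float64(0.0), 'joints': array([ 1.165,  0.435,  0.025,  1.574, -0.012,  1.134, -0.075]), 'dq': array([-0.   , -0.001, -0.001,  0.001,  0.   , -0.002,  0.001]), 'joint_efforts': array([ 1.0000e-03, -6.6784e+01,  9.8600e-01, -3.1446e+01, -6.0000e-02,
        4.3000e-02,  0.0000e+00]), 'position': array([ 0.186, -0.596,  0.226]), 'ee_rot': array([-3.104e+00, -4.730e-01,  1.000e-03]), 'force': array([-0.092, -0.168,  0.451]), 'ft_torque': array([ 0.012, -0.003,  0.004]), 'gripper_force': np.float64(0.0), 'width': np.float64(0.997)}
scene {'camera_matrix': [[401.567, 0.0, 323.477], [0.0, 401.567, 196.078], [0.0, 0.0, 1.0]], 'T': [[-0.862, 0.274, -0.426, 0.131], [-0.507, -0.49, 0.71, 0.897], [-0.015, 0.828, 0.561, 0.55], [0.0, 0.0, 0.0, 1.0]]}
small_rim 0.74 [258.0, 194.0, 283.0, 226.0]
middle_rim 0.92 [340.0, 175.0, 367.0, 208.0]
sep_oil_mid 0.9 [382.0, 166.0, 396.0, 200.0]
polish_paste_mid 0.7 [261.0, 267.0, 283.0, 304.0]
side {'camera_matrix': [[386.259, 0.0, 320.341], [0.0, 386.259, 198.101], [0.0, 0.0, 1.0]], 'T': [[0.997, 0.033, -0.071, 0.448], [-0.078, 0.366, -0.927, -0.482], [-0.005, 0.93, 0.368, 0.41], [0.0, 0.0, 0.0, 1.0]]}
small_rim 0.82 [343.0, 196.0, 359.0, 225.0]
middle_rim 0.67 [290.0, 223.0, 318.0, 258.0]
large_rim 0.66 [277.0, 188.0, 304.0, 220.0]
sep_oil_mid 0.64 [266.0, 247.0, 291.0, 293.0]
polish_paste_mid 0.61 [294.0, 184.0, 308.0, 207.0]
polish_paste_mid 0.41 [278.0, 188.0, 304.0, 220.0]
```

```bash
python3 - <<'E'
import cv2
a=cv2.imread("pics/scene0.png")[100:360,190:510]; b=cv2.imread("pics/side0.png")[110:330,180:480]
cv2.imwrite("pics/a.png",cv2.resize(a,None,fx=2.3,fy=2.3,interpolation=cv2.INTER_CUBIC)); cv2.imwrite("pics/b.png",cv2.resize(b,None,fx=2.6,fy=2.6,interpolation=cv2.INTER_CUBIC))
E
```

```text
(no output)
```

View pics/a.png

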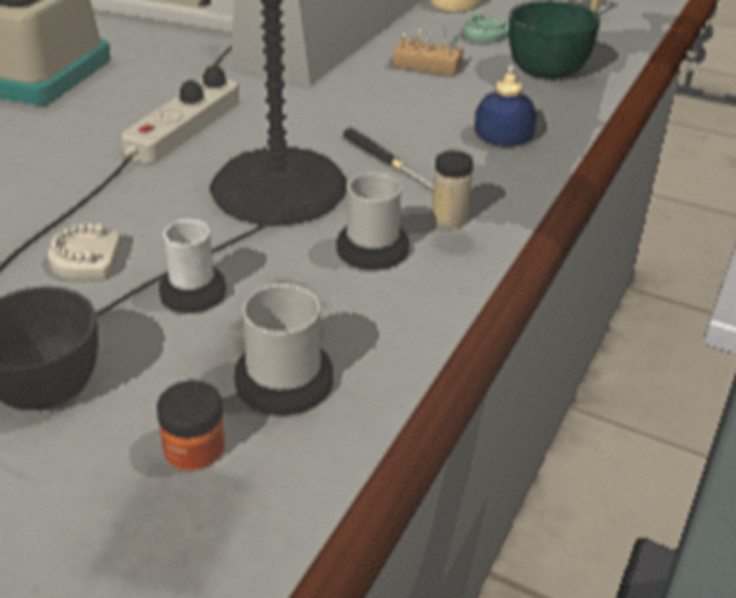

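View pics/b.png

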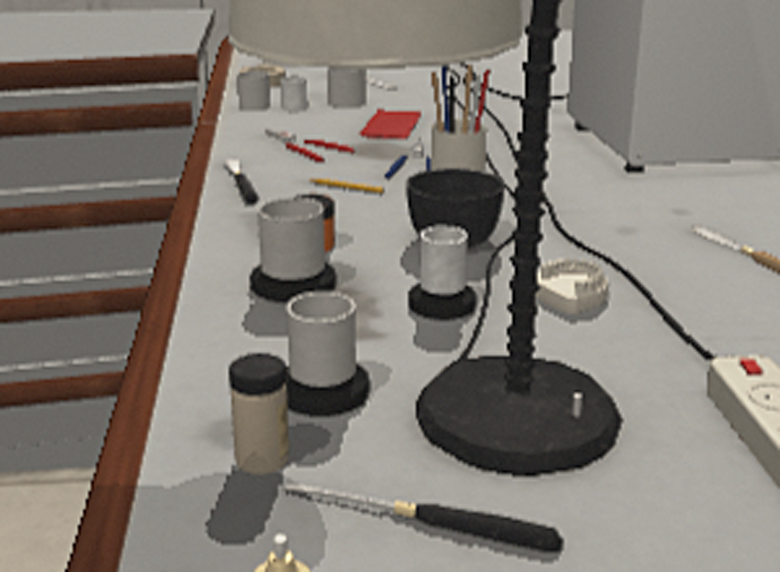

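The pictures show, in crop pixels of the scene view, small rim centre (188,233), middle (375,189) and large (283,312). In the side view they are (444,239), (321,310) and (292,214). The lamp shade hangs to the right and the foot is beside the middle ring. I'll triangulate and check against the known sizes.

```bash
python3 - <<'E'
from h import *
A={"small":((188,233),(444,239),.0708),"middle":((375,189.5),(321,310),.0758),"large":((283,312),(292,214),.0808)}
def tri(p,q):
    o1,d1=ray("scene",*p); o2,d2=ray("side",*q)
    s=np.linalg.lstsq(np.c_[d1,-d2],o2-o1,rcond=None)[0]; a=o1+s[0]*d1;b=o2+s[1]*d2; return (a+b)/2,np.linalg.norm(a-b)
for n,(a,b,z) in A.items():
    p=(190+a[0]/2.3,100+a[1]/2.3); q=(180+b[0]/2.6,110+b[1]/2.6)
    t,g=tri(p,q); print(n,t.round(4),g.round(4),at("scene",*p,z).round(4),at("side",*q,z).round(4))
for n,a,b in [("jar",(454,160),(259,370)),("pot",(190,402),(318,203)),("lampfoot",(277,185),(518,410))]:
    p=(190+a[0]/2.3,100+a[1]/2.3); q=(180+b[0]/2.6,110+b[1]/2.6); t,g=tri(p,q); print(n,t.round(3),g.round(3))
for n,x in [("small",(163,212)),("middle",(348,402)),("large",(244,321))]:
    a,_,z=A[n]; print(n,[np.linalg.norm(at("scene",190+x[0]/2.3,100+a[1]/2.3,z)-at("scene",190+x[1]/2.3,100+a[1]/2.3,z)).round(4)])
E
```

```text
small [0.5837 0.3556 0.0665] 0.0008 [0.5801 0.3602 0.0708] [0.5815 0.3444 0.0708]
middle [0.4659 0.2105 0.0705] 0.0008 [0.4618 0.2183 0.0758] [0.466  0.2    0.0758]
large [0.4456 0.4146 0.0725] 0.0016 [0.4392 0.4232 0.0808] [0.4464 0.3937 0.0808]
jar [0.421 0.122 0.071] 0.0
pot [0.471 0.512 0.046] 0.006
lampfoot [0.611 0.161 0.005] 0.0
small [np.float64(0.0448)]
middle [np.float64(0.0519)]
large [np.float64(0.061)]
```

apply_moves([
  {"x": -2.6, "y": 5.7, "z": 0, "yaw": -3, "hand": 0},
  {"x": -4.6, "y": 10.7, "z": 0, "yaw": -6, "hand": 0},
  {"x": -4.6, "y": 16.2, "z": 0, "yaw": -9, "hand": 0},
  {"x": -2.6, "y": 21.7, "z": 0, "yaw": -12, "hand": 0},
  {"x": 0.4, "y": 26.7, "z": 0, "yaw": -15, "hand": 0},
  {"x": 4.4, "y": 30.7, "z": 0, "yaw": -17, "hand": 0},
  {"x": 7.9, "y": 35.2, "z": 0, "yaw": -17, "hand": 0},
  {"x": 10.9, "y": 39.7, "z": 0, "yaw": -17, "hand": 0},
  {"x": 10.9, "y": 39.7, "z": 0, "yaw": -17, "hand": 0},
])

```text
clock: 1.72
position: [0.2973, -0.1968, 0.2272]
ee_rot: [3.141, 0.02, 0.002]
force: [-0.4, -0.8, 0.5]
width: 0.501
gripper_force: 0.0
```

```bash
python3 - <<'E'
from h import *
print(observe()["joints"].round(2), np.round(camera_model("wrist")["T"],3).tolist())
a=get_image("scene");b=get_image("side")
cv2.imwrite("pics/c1.png",np.vstack([a[:300],b[:300]]))
E
```

```text
[ 0.73  0.01 -0.29  2.14  0.    1.   -1.12] [[0.012, 0.968, 0.251, 0.366], [-1.0, 0.011, 0.003, -0.196], [-0.0, -0.251, 0.968, 0.385], [0.0, 0.0, 0.0, 1.0]]
```

View pics/c1.png

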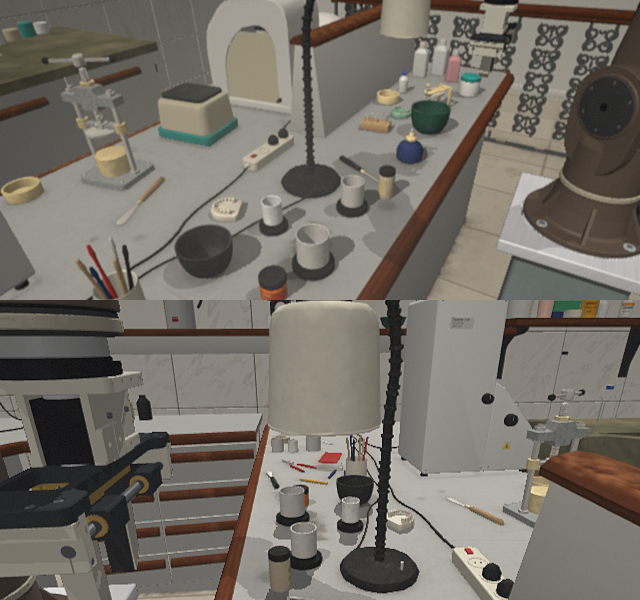

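The wrist camera sticks out ahead of the tool toward the shade, whose near edge I measure at x≈0.42. I'll turn it to the back before passing the shade.

apply_moves([
  {"yaw": 10},
  {"yaw": 20},
  {"yaw": 30},
  {"yaw": 40},
  {"yaw": 50},
  {"yaw": 60},
  {"yaw": 70},
  {"yaw": 80},
  {"yaw": 90},
  {"yaw": 100},
])

```text
schema error: expected keys x, y, z, yaw, hand
```

apply_moves([
  {"yaw": 10},
  {"yaw": 20},
  {"yaw": 30},
  {"yaw": 40},
  {"yaw": 50},
  {"yaw": 60},
  {"yaw": 70},
  {"yaw": 80},
  {"yaw": 80},
])

```text
schema error: expected keys x, y, z, yaw, hand
```

apply_moves([
  {"x": 0.5, "y": 3},
  {"x": 1.5, "y": 6},
  {"x": 2.5, "y": 9},
  {"x": 2.8, "y": 11},
  {"x": 2.8, "y": 11},
])

```text
schema error: expected keys x, y, z, yaw, hand
```

```bash
python3 - <<'E'
from h import *
print(observe()["joints"].round(2), observe()["force"].round(2), np.round(camera_model("wrist")["T"],3).tolist())
a=get_image("scene");b=get_image("side")
cv2.imwrite("pics/c2.png",np.vstack([a[:300],b[:300]]))
E
```

```text
[ 0.73  0.01 -0.29  2.14  0.    1.   -1.12] [-0.49 -0.21  0.54] [[0.006, 0.968, 0.252, 0.364], [-1.0, 0.006, 0.002, -0.199], [0.0, -0.252, 0.968, 0.385], [0.0, 0.0, 0.0, 1.0]]
```

View pics/c2.png

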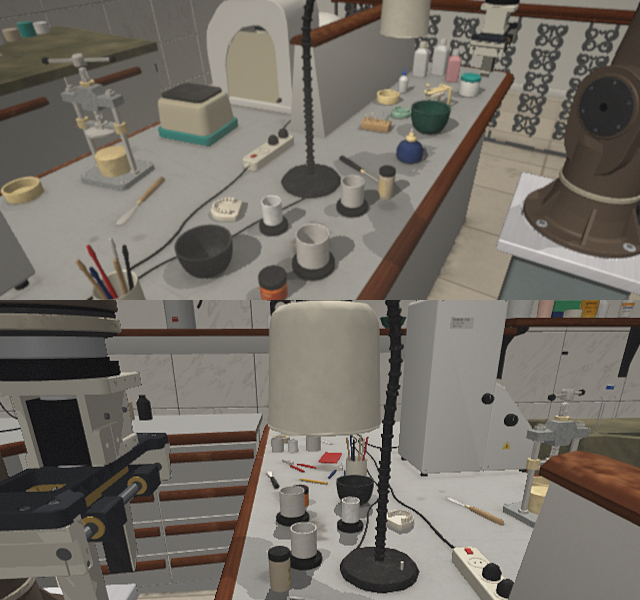

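Every row needs all its keys, so the calls were refused and nothing moved. I'll send them again.

apply_moves([
  {"x": 0, "y": 0, "z": 0, "yaw": 10, "hand": 0},
  {"x": 0, "y": 0, "z": 0, "yaw": 20, "hand": 0},
  {"x": 0, "y": 0, "z": 0, "yaw": 30, "hand": 0},
  {"x": 0, "y": 0, "z": 0, "yaw": 40, "hand": 0},
  {"x": 0, "y": 0, "z": 0, "yaw": 50, "hand": 0},
  {"x": 0, "y": 0, "z": 0, "yaw": 60, "hand": 0},
  {"x": 0, "y": 0, "z": 0, "yaw": 70, "hand": 0},
  {"x": 0, "y": 0, "z": 0, "yaw": 80, "hand": 0},
  {"x": 0, "y": 0, "z": 0, "yaw": 90, "hand": 0},
  {"x": 0, "y": 0, "z": 0, "yaw": 100, "hand": 0},
])

```text
clock: 3.18
position: [0.2946, -0.2007, 0.2267]
ee_rot: [-2.009, -2.416, 0.0]
force: [1.1, 0.4, -0.2]
width: 0.498
gripper_force: 0.0
```

apply_moves([
  {"x": 0, "y": 0, "z": 0, "yaw": 10, "hand": 0},
  {"x": 0, "y": 0, "z": 0, "yaw": 20, "hand": 0},
  {"x": 0, "y": 0, "z": 0, "yaw": 30, "hand": 0},
  {"x": 0, "y": 0, "z": 0, "yaw": 40, "hand": 0},
  {"x": 0, "y": 0, "z": 0, "yaw": 50, "hand": 0},
  {"x": 0, "y": 0, "z": 0, "yaw": 60, "hand": 0},
  {"x": 0, "y": 0, "z": 0, "yaw": 70, "hand": 0},
  {"x": 0, "y": 0, "z": 0, "yaw": 80, "hand": 0},
  {"x": 0, "y": 0, "z": 0, "yaw": 80, "hand": 0},
])

```text
clock: 4.3
position: [0.2948, -0.2005, 0.2267]
ee_rot: [0.004, -3.141, -0.0]
force: [-0.1, -0.3, -0.0]
width: 0.501
gripper_force: 0.0
```

apply_moves([
  {"x": 0.5, "y": 3, "z": 0, "yaw": 0, "hand": 0},
  {"x": 1.5, "y": 6, "z": 0, "yaw": 0, "hand": 0},
  {"x": 2.5, "y": 9, "z": 0, "yaw": 0, "hand": 0},
  {"x": 2.8, "y": 11, "z": 0, "yaw": 0, "hand": 0},
  {"x": 2.8, "y": 11, "z": 0, "yaw": 0, "hand": 0},
])

```text
clock: 4.92
position: [0.3234, -0.0892, 0.2268]
ee_rot: [-0.006, 3.141, -0.0]
force: [0.0, -0.1, 1.3]
width: 0.499
gripper_force: 0.0
```

```bash
python3 - <<'E'
from h import *
print(observe()["joints"].round(2), observe()["force"].round(2), np.round(camera_model("wrist")["T"],3).tolist())
a=get_image("scene");b=get_image("side")
cv2.imwrite("pics/c3.png",np.vstack([a[:300],b[:300]]))
E
```

```text
[ 0.6  -0.02 -0.47  2.16 -0.01  1.    1.71] [ 0.03 -0.07  1.26] [[-0.003, -0.968, -0.252, 0.257], [1.0, -0.002, -0.001, -0.089], [0.0, -0.252, 0.968, 0.384], [0.0, 0.0, 0.0, 1.0]]
```

View pics/c3.png

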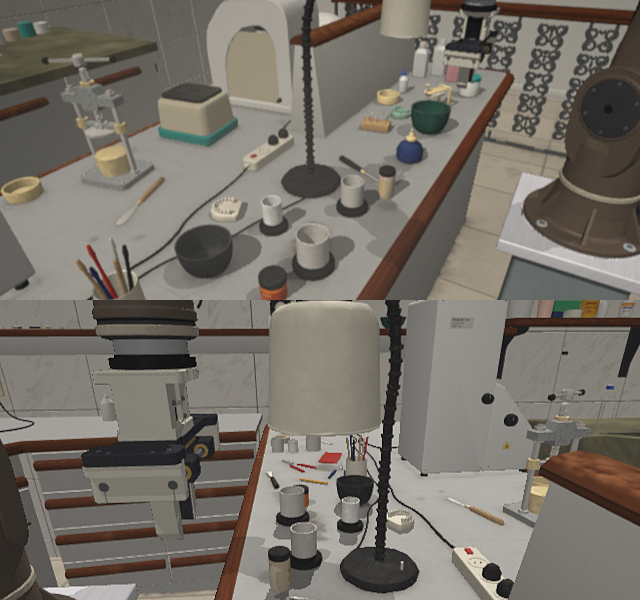

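The gripper clears the shade by about 5 cm in the side view. I'll carry on to the left.

apply_moves([
  {"x": 0.3, "y": 4, "z": 0, "yaw": 0, "hand": 0},
  {"x": 0.3, "y": 8, "z": 0, "yaw": 0, "hand": 0},
  {"x": 0.3, "y": 13, "z": 0, "yaw": 0, "hand": 0},
  {"x": 0.5, "y": 18, "z": 0, "yaw": 0, "hand": -0.3},
  {"x": 0.5, "y": 23, "z": 0, "yaw": 0, "hand": -0.56},
  {"x": 0.5, "y": 28, "z": 0, "yaw": 0, "hand": -0.56},
  {"x": 2, "y": 33, "z": 0, "yaw": 0, "hand": -0.56},
  {"x": 4, "y": 38, "z": 0, "yaw": 0, "hand": -0.56},
  {"x": 8, "y": 42, "z": 0, "yaw": 0, "hand": -0.56},
  {"x": 8, "y": 42, "z": 0, "yaw": 0, "hand": -0.56},
])

```text
clock: 6.28
position: [0.4062, 0.3318, 0.2253]
ee_rot: [0.005, -3.14, -0.002]
force: [-1.0, -1.0, 0.3]
width: 0.22
gripper_force: 0.0
```

```bash
python3 - <<'E'
from h import *
m=camera_model("wrist"); im=get_image("wrist"); cv2.imwrite("pics/w1.png",im)
print(observe()["position"].round(4), np.round(m["T"],3).tolist(), np.round(m["camera_matrix"],1).tolist())
for n,z in [("small",.0708),("middle",.0758),("large",.0808)]:
    for r in silhouettes(n+"_rim","wrist")[:2]: print(n,round(r["p"],2),np.round(r["rect"]).tolist())
    print(proj("wrist",{"small":(.581,.358,z),"middle":(.463,.216,z),"large":(.441,.421,z)}[n],m).round(1))
E
```

```text
[0.4046 0.3303 0.2255] [[-0.002, -0.968, -0.25, 0.34], [1.0, -0.001, -0.002, 0.332], [0.002, -0.25, 0.968, 0.383], [0.0, 0.0, 0.0, 1.0]] [[287.9, 0.0, 318.7], [0.0, 287.9, 194.4], [0.0, 0.0, 1.0]]
small 0.47 [323.0, 284.0, 343.0, 298.0]
[338.9 317.3]
middle 0.92 [198.0, 199.0, 249.0, 222.0]
[216.5 231. ]
large 0.95 [362.0, 181.0, 424.0, 222.0]
large 0.5 [201.0, 202.0, 246.0, 219.0]
[399.  214.2]
```

View pics/w1.png

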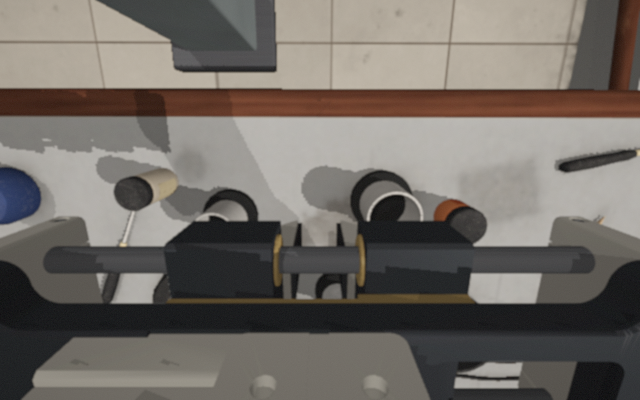

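The wrist view shows the large mouth at about (395,211) and the middle one partly hidden at (225,212). The tool covers everything below row 220. I'll move +x, look at the middle and large rings on the way, then the small one.

apply_moves([
  {"x": 5, "y": -0.5, "z": 0, "yaw": 0, "hand": -0.56},
  {"x": 9.5, "y": -1, "z": 0, "yaw": 0, "hand": -0.56},
  {"x": 9.5, "y": -1, "z": 0, "yaw": 0, "hand": -0.56},
])

```text
clock: 6.85
position: [0.5017, 0.3172, 0.2264]
ee_rot: [0.001, 3.14, -0.002]
force: [0.3, 0.4, -0.0]
width: 0.219
gripper_force: 0.0
```

```bash
cat >> h.py <<'E'
def look(names,tag):
    m=camera_model("wrist"); im=get_image("wrist"); cv2.imwrite(f"pics/{tag}.png",im); print(observe()["position"].round(4))
    for n in names:
        z={"small":.0708,"middle":.0758,"large":.0808}[n]
        for r in silhouettes(n+"_rim","wrist")[:2]:
            k=np.argwhere(r["mask"]); print(n,round(r["p"],2),np.round(r["rect"]).tolist())
    return m
E
python3 - <<'E'
from h import *
m=look(["middle","large"],"w2")
np.save("m2.npy",m,allow_pickle=True)
E
```

```text
[0.4993 0.3185 0.2267]
middle 0.72 [196.0, 126.0, 254.0, 176.0]
large 0.87 [378.0, 96.0, 447.0, 161.0]
large 0.71 [367.0, 95.0, 447.0, 159.0]
```

apply_moves([
  {"x": 5, "y": 1, "z": 0, "yaw": 0, "hand": -0.56},
  {"x": 10, "y": 3, "z": 0, "yaw": 0, "hand": -0.56},
  {"x": 13, "y": 4, "z": 0, "yaw": 0, "hand": -0.56},
  {"x": 13, "y": 4, "z": 0, "yaw": 0, "hand": -0.56},
])

```text
clock: 7.5
position: [0.6286, 0.361, 0.2263]
ee_rot: [0.009, -3.141, -0.001]
force: [-0.4, -0.5, -0.5]
width: 0.222
gripper_force: 0.0
```

```bash
python3 - <<'E'
from h import *
m=look(["small"],"w3")
np.save("m3.npy",m,allow_pickle=True)
a=cv2.imread("pics/w2.png")[90:250,130:530]; b=cv2.imread("pics/w3.png")[90:250,130:530]
cv2.imwrite("pics/w23.png",np.vstack([cv2.resize(x,None,fx=1.875,fy=1.875,interpolation=cv2.INTER_CUBIC) for x in (a,b)]))
E
```

```text
[0.6273 0.3611 0.2267]
small 0.67 [295.0, 126.0, 338.0, 160.0]
```

View pics/w23.png

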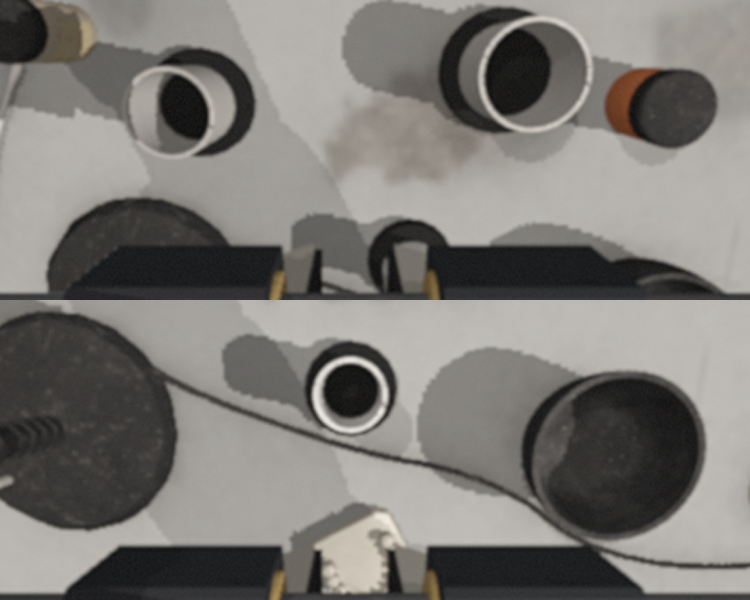

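Rim ellipse centres in the crops are middle (171,112), large (536,74.5) and small (350.5,94.5). All three rims are fully visible.

```bash
python3 - <<'E'
from h import *
for n,x,y,w,z,f in [("small",350.5,94.5,77,.0708,"m3"),("middle",171,112,87,.0758,"m2"),("large",536,74.5,114,.0808,"m2")]:
    m=np.load(f+".npy",allow_pickle=True).item(); u,v=130+x/1.875,90+y/1.875
    p=at("wrist",u,v,z,m); a=at("wrist",u-w/3.75,v,z,m);b=at("wrist",u+w/3.75,v,z,m)
    print(n,p.round(4),"diam",np.linalg.norm(a-b).round(4),"finger tips px",)
print(observe()["position"])
E
```

```text
small [0.5842 0.3593 0.0708] diam 0.044 finger tips px
middle [0.4668 0.2137 0.0758] diam 0.0494 finger tips px
large [0.4462 0.4173 0.0808] diam 0.0625 finger tips px
[0.62679327 0.36105164 0.22705779]
```

apply_moves([
  {"x": -2.2, "y": -0.1, "z": -3, "yaw": 0, "hand": -0.37},
  {"x": -4.3, "y": -0.2, "z": -7, "yaw": 0, "hand": -0.37},
  {"x": -4.3, "y": -0.2, "z": -10, "yaw": 0, "hand": -0.37},
  {"x": -4.3, "y": -0.2, "z": -12.5, "yaw": 0, "hand": -0.37},
  {"x": -4.3, "y": -0.2, "z": -14, "yaw": 0, "hand": -0.37},
  {"x": -4.3, "y": -0.2, "z": -14, "yaw": 0, "hand": -0.37},
])

```text
clock: 8.35
position: [0.5844, 0.358, 0.0865]
ee_rot: [0.01, -3.141, 0.001]
force: [0.5, 0.6, 0.3]
width: 0.315
gripper_force: 0.0
```

```bash
python3 - <<'E'
from h import *
print(observe()["position"].round(4),observe()["force"].round(1))
a=get_image("wrist")[150:330,240:400]; s=get_image("side")[150:280,260:420]; c=get_image("scene")[120:250,200:360]
f=lambda x:cv2.resize(x,(400,int(x.shape[0]*2.5)),interpolation=cv2.INTER_CUBIC)
L=f(a); R=np.vstack([f(s)[:290],f(c)[:290]]); L=np.vstack([L,np.zeros((580-L.shape[0],400,3),np.uint8)])
cv2.imwrite("pics/p1.png",np.hstack([L,R]))
E
```

```text
[0.5844 0.358  0.0865] [0.5 0.6 0.3]
```

View pics/p1.png

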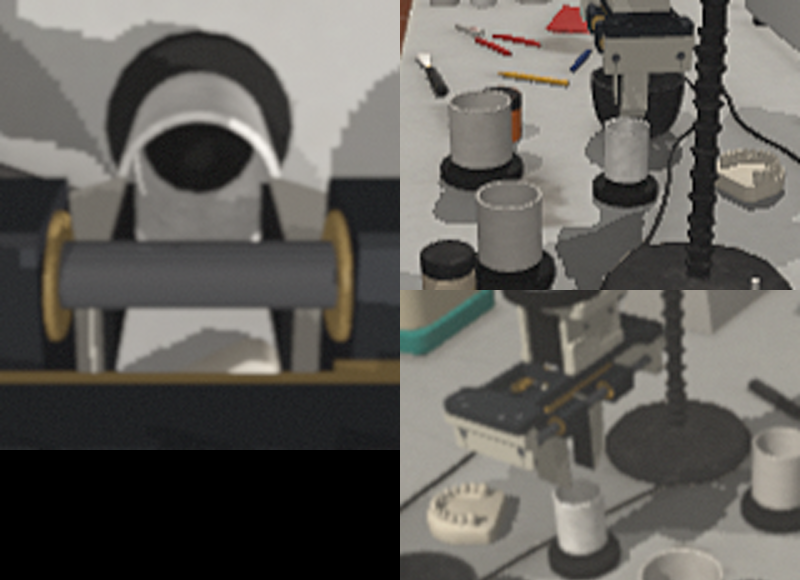

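The fingers straddle the rim: in the wrist crop their inner faces are at 135 and 262 and the ring centre is about 199. The side view agrees, so I'll descend.

apply_moves([
  {"x": 0, "y": 0, "z": -0.6, "yaw": 0, "hand": -0.37},
  {"x": 0, "y": 0, "z": -1.1, "yaw": 0, "hand": -0.37},
  {"x": 0, "y": 0, "z": -1.3, "yaw": 0, "hand": -0.37},
  {"x": 0, "y": 0, "z": -1.5, "yaw": 0, "hand": -0.37},
  {"x": 0, "y": 0, "z": -1.6, "yaw": 0, "hand": -0.37},
  {"x": 0, "y": 0, "z": -1.7, "yaw": 0, "hand": -0.37},
  {"x": 0, "y": 0, "z": -1.7, "yaw": 0, "hand": -0.37},
])

```text
clock: 9.38
position: [0.5853, 0.3584, 0.0698]
ee_rot: [-0.01, 3.142, 0.0]
force: [-1.2, -0.1, 2.0]
width: 0.313
gripper_force: 1.0
```

apply_moves([
  {"x": 0, "y": 0, "z": -0.1, "yaw": 0, "hand": -0.37},
  {"x": 0, "y": 0, "z": -0.2, "yaw": 0, "hand": -0.37},
  {"x": 0, "y": 0, "z": -0.3, "yaw": 0, "hand": -0.37},
  {"x": 0, "y": 0, "z": -0.3, "yaw": 0, "hand": -0.37},
])

```text
clock: 9.88
position: [0.5853, 0.3584, 0.0666]
ee_rot: [0.009, -3.142, -0.0]
force: [0.1, -1.1, 1.8]
width: 0.31
gripper_force: 0.8
```

apply_moves([
  {"x": 0, "y": 0, "z": -0.1, "yaw": 0, "hand": -0.37},
  {"x": 0, "y": 0, "z": -0.2, "yaw": 0, "hand": -0.37},
  {"x": 0, "y": 0, "z": -0.2, "yaw": 0, "hand": -0.37},
])

```text
clock: 10.25
position: [0.5853, 0.3584, 0.0646]
ee_rot: [0.01, -3.141, -0.0]
force: [0.2, -0.5, 2.6]
width: 0.314
gripper_force: 0.8
```

apply_moves([
  {"x": 0, "y": 0, "z": -0.1, "yaw": 0, "hand": -0.37},
  {"x": 0, "y": 0, "z": -0.1, "yaw": 0, "hand": -0.37},
])

```text
clock: 10.5
position: [0.5854, 0.3585, 0.064]
ee_rot: [-0.009, 3.141, 0.0]
force: [-1.2, -0.0, 5.2]
width: 0.313
gripper_force: 2.3
```

apply_moves([
  {"x": 0, "y": 0, "z": -0.05, "yaw": 0, "hand": -0.37},
  {"x": 0, "y": 0, "z": -0.05, "yaw": 0, "hand": -0.37},
])

```text
clock: 10.75
position: [0.5854, 0.3585, 0.0639]
ee_rot: [-0.009, 3.141, 0.0]
force: [-2.8, -2.0, 6.3]
width: 0.314
gripper_force: 3.8
```

apply_moves([
  {"x": 0, "y": 0, "z": -0.1, "yaw": 0, "hand": -0.37},
  {"x": 0, "y": 0, "z": -0.1, "yaw": 0, "hand": -0.37},
  {"x": 0, "y": 0, "z": -0.1, "yaw": 0, "hand": -0.37},
])

```text
clock: 11.12
position: [0.5855, 0.3586, 0.0637]
ee_rot: [-0.009, 3.141, 0.0]
force: [-3.7, -3.9, 13.9]
width: 0.318
gripper_force: 6.7
```

The force rose to 14 N with the tip stalled at 0.0637, against the home height of 0.064, so the small ring is home. Next is the middle ring.

apply_moves([
  {"x": 0, "y": 0, "z": 1, "yaw": 0, "hand": -0.37},
  {"x": 0, "y": 0, "z": 5, "yaw": 0, "hand": -0.37},
  {"x": -3.9, "y": -2.4, "z": 8, "yaw": 0, "hand": -0.15},
  {"x": -7.9, "y": -6.4, "z": 8, "yaw": 0, "hand": -0.15},
  {"x": -11.9, "y": -10.4, "z": 8, "yaw": 0, "hand": -0.15},
  {"x": -11.9, "y": -14.4, "z": 7, "yaw": 0, "hand": -0.15},
  {"x": -11.9, "y": -14.4, "z": 5, "yaw": 0, "hand": -0.15},
  {"x": -11.9, "y": -14.4, "z": 3.2, "yaw": 0, "hand": -0.15},
  {"x": -11.9, "y": -14.4, "z": 3, "yaw": 0, "hand": -0.15},
  {"x": -11.9, "y": -14.4, "z": 3, "yaw": 0, "hand": -0.15},
])

```text
clock: 12.38
position: [0.4663, 0.2153, 0.0923]
ee_rot: [0.011, -3.141, -0.001]
force: [0.1, 0.9, 0.2]
width: 0.427
gripper_force: 0.0
```

```bash
python3 - <<'E'
from h import *
print(observe()["position"].round(4),observe()["force"].round(1))
a=get_image("wrist")[150:330,240:400]; s=get_image("side")[170:300,240:400]; c=get_image("scene")[120:250,240:400]
f=lambda x:cv2.resize(x,(400,int(x.shape[0]*2.5)),interpolation=cv2.INTER_CUBIC)
L=f(a); R=np.vstack([f(s)[:290],f(c)[:290]]); L=np.vstack([L,np.zeros((580-L.shape[0],400,3),np.uint8)])
cv2.imwrite("pics/p2.png",np.hstack([L,R]))
E
```

```text
[0.4663 0.2153 0.0923] [0.1 0.9 0.2]
```

View pics/p2.png

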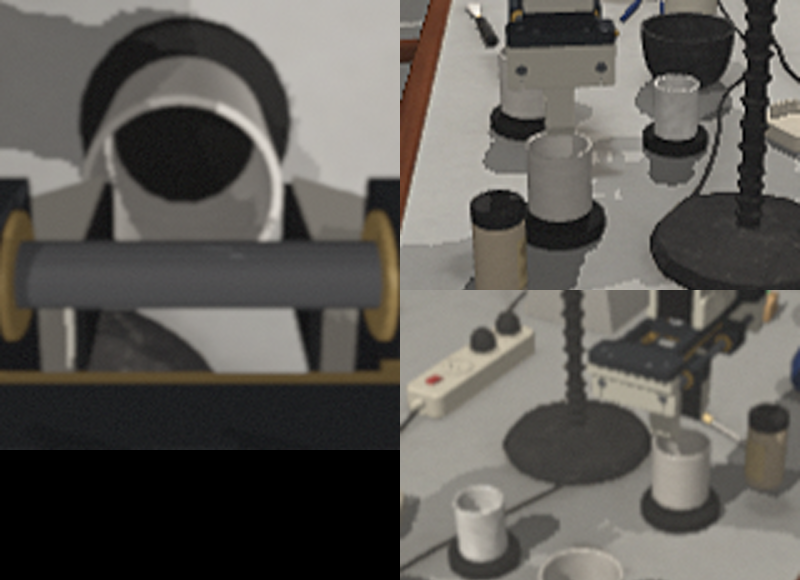

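The fingertips are centred at about 200 px and the ring at about 184, so the ring lies 4 mm toward −y. I'll correct that while descending.

apply_moves([
  {"x": 0, "y": -0.35, "z": 0, "yaw": 0, "hand": -0.15},
  {"x": 0, "y": -0.35, "z": -0.6, "yaw": 0, "hand": -0.15},
  {"x": 0, "y": -0.35, "z": -1.1, "yaw": 0, "hand": -0.15},
  {"x": 0, "y": -0.35, "z": -1.4, "yaw": 0, "hand": -0.15},
  {"x": 0, "y": -0.35, "z": -1.6, "yaw": 0, "hand": -0.15},
  {"x": 0, "y": -0.35, "z": -1.7, "yaw": 0, "hand": -0.15},
  {"x": 0, "y": -0.35, "z": -1.8, "yaw": 0, "hand": -0.15},
  {"x": 0, "y": -0.35, "z": -1.9, "yaw": 0, "hand": -0.15},
  {"x": 0, "y": -0.35, "z": -1.9, "yaw": 0, "hand": -0.15},
])

```text
clock: 13.65
position: [0.4663, 0.211, 0.0733]
ee_rot: [-0.01, 3.142, 0.0]
force: [-0.4, -0.4, 1.5]
width: 0.422
gripper_force: 0.8
```

apply_moves([
  {"x": 0, "y": 0, "z": -0.1, "yaw": 0, "hand": -0.15},
  {"x": 0, "y": 0, "z": -0.2, "yaw": 0, "hand": -0.15},
  {"x": 0, "y": 0, "z": -0.2, "yaw": 0, "hand": -0.15},
])

```text
clock: 14.02
position: [0.4663, 0.2109, 0.0711]
ee_rot: [0.01, -3.142, -0.0]
force: [-1.1, -0.5, 0.4]
width: 0.421
gripper_force: 0.7
```

apply_moves([
  {"x": 0, "y": 0, "z": -0.1, "yaw": 0, "hand": -0.15},
  {"x": 0, "y": 0, "z": -0.2, "yaw": 0, "hand": -0.15},
  {"x": 0, "y": 0, "z": -0.2, "yaw": 0, "hand": -0.15},
])

```text
clock: 14.4
position: [0.4663, 0.2109, 0.0691]
ee_rot: [0.009, -3.141, -0.0]
force: [-1.2, 0.1, 1.7]
width: 0.429
gripper_force: 0.6
```

apply_moves([
  {"x": 0, "y": 0, "z": -0.1, "yaw": 0, "hand": -0.15},
  {"x": 0, "y": 0, "z": -0.1, "yaw": 0, "hand": -0.15},
])

```text
clock: 14.65
position: [0.4664, 0.211, 0.0688]
ee_rot: [-0.009, 3.141, -0.0]
force: [-1.9, -1.6, 10.2]
width: 0.426
gripper_force: 5.0
```

The middle ring stopped hard at 0.0688 with 10 N (home 0.069). On to the large ring.

apply_moves([
  {"x": 0, "y": 0, "z": 1, "yaw": 0, "hand": -0.15},
  {"x": 0, "y": 0, "z": 5, "yaw": 0, "hand": -0.15},
  {"x": -1, "y": 4, "z": 8, "yaw": 0, "hand": 0.07},
  {"x": -2.1, "y": 9, "z": 8, "yaw": 0, "hand": 0.07},
  {"x": -2.1, "y": 14, "z": 8, "yaw": 0, "hand": 0.07},
  {"x": -2.1, "y": 18, "z": 8, "yaw": 0, "hand": 0.07},
  {"x": -2.1, "y": 20.7, "z": 6.5, "yaw": 0, "hand": 0.07},
  {"x": -2.1, "y": 20.7, "z": 4, "yaw": 0, "hand": 0.07},
  {"x": -2.1, "y": 20.7, "z": 3, "yaw": 0, "hand": 0.07},
  {"x": -2.1, "y": 20.7, "z": 3, "yaw": 0, "hand": 0.07},
])

```text
clock: 15.9
position: [0.4454, 0.4171, 0.0979]
ee_rot: [0.009, -3.141, 0.002]
force: [0.0, -0.0, 0.1]
width: 0.535
gripper_force: 0.0
```

```bash
python3 - <<'E'
from h import *
print(observe()["position"].round(4),observe()["force"].round(1))
a=get_image("wrist")[150:330,240:400]; s=get_image("side")[160:290,220:380]; c=get_image("scene")[160:290,240:400]
f=lambda x:cv2.resize(x,(400,int(x.shape[0]*2.5)),interpolation=cv2.INTER_CUBIC)
L=f(a); R=np.vstack([f(s)[:290],f(c)[:290]]); L=np.vstack([L,np.zeros((580-L.shape[0],400,3),np.uint8)])
cv2.imwrite("pics/p3.png",np.hstack([L,R]))
E
```

```text
[0.4454 0.4171 0.0979] [ 0.  -0.   0.1]
```

View pics/p3.png

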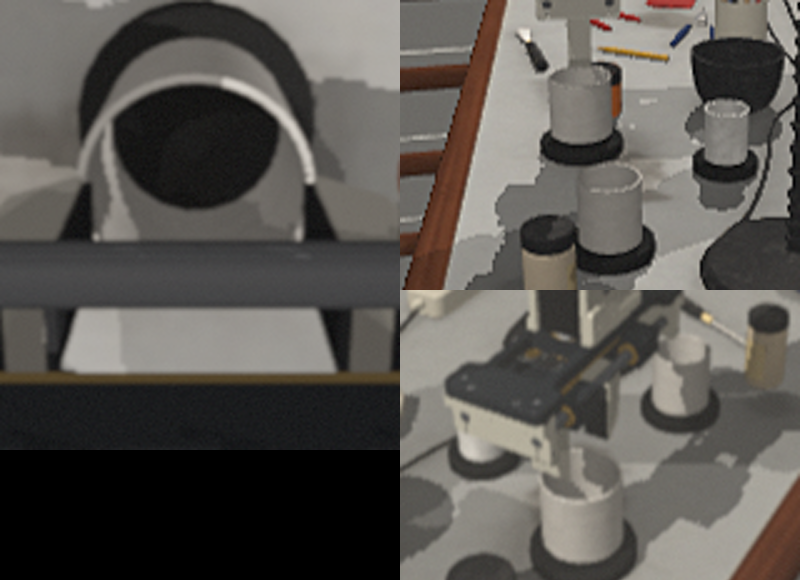

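The ring is centred at about 197 px and the fingers at about 198, so it's aligned. I'll press.

apply_moves([
  {"x": 0, "y": 0, "z": -0.6, "yaw": 0, "hand": 0.07},
  {"x": 0, "y": 0, "z": -1.1, "yaw": 0, "hand": 0.07},
  {"x": 0, "y": 0, "z": -1.4, "yaw": 0, "hand": 0.07},
  {"x": 0, "y": 0, "z": -1.6, "yaw": 0, "hand": 0.07},
  {"x": 0, "y": 0, "z": -1.7, "yaw": 0, "hand": 0.07},
  {"x": 0, "y": 0, "z": -1.8, "yaw": 0, "hand": 0.07},
  {"x": 0, "y": 0, "z": -1.9, "yaw": 0, "hand": 0.07},
  {"x": 0, "y": 0, "z": -2.0, "yaw": 0, "hand": 0.07},
  {"x": 0, "y": 0, "z": -2.1, "yaw": 0, "hand": 0.07},
  {"x": 0, "y": 0, "z": -2.1, "yaw": 0, "hand": 0.07},
])

```text
clock: 17.3
position: [0.4454, 0.418, 0.0772]
ee_rot: [-0.009, 3.142, 0.0]
force: [0.6, -0.3, 1.3]
width: 0.534
gripper_force: 0.9
```

apply_moves([
  {"x": 0, "y": 0, "z": -0.1, "yaw": 0, "hand": 0.07},
  {"x": 0, "y": 0, "z": -0.2, "yaw": 0, "hand": 0.07},
  {"x": 0, "y": 0, "z": -0.2, "yaw": 0, "hand": 0.07},
])

```text
clock: 17.68
position: [0.4454, 0.418, 0.0752]
ee_rot: [0.009, -3.142, -0.0]
force: [-0.3, 0.1, 1.4]
width: 0.534
gripper_force: 0.7
```

apply_moves([
  {"x": 0, "y": 0, "z": -0.1, "yaw": 0, "hand": 0.07},
  {"x": 0, "y": 0, "z": -0.1, "yaw": 0, "hand": 0.07},
])

```text
clock: 17.92
position: [0.4453, 0.418, 0.0742]
ee_rot: [0.01, -3.142, -0.0]
force: [0.6, 0.3, 1.7]
width: 0.537
gripper_force: 0.8
```

apply_moves([
  {"x": 0, "y": 0, "z": -0.1, "yaw": 0, "hand": 0.07},
  {"x": 0, "y": 0, "z": -0.1, "yaw": 0, "hand": 0.07},
  {"x": 0, "y": 0, "z": -0.1, "yaw": 0, "hand": 0.07},
])

```text
clock: 18.3
position: [0.4454, 0.4181, 0.0739]
ee_rot: [-0.01, 3.141, 0.001]
force: [-2.4, -1.3, 8.3]
width: 0.533
gripper_force: 4.1
```

Stall at 0.0739 with 8 N against a home height of 0.074, so the large ring is home. I'll lift clear.

apply_moves([
  {"x": 0, "y": 0, "z": 1, "yaw": 0, "hand": 0.07},
  {"x": 0, "y": 0, "z": 5, "yaw": 0, "hand": 0.07},
  {"x": 0, "y": 0, "z": 10, "yaw": 0, "hand": 0.07},
  {"x": 0, "y": 0, "z": 14, "yaw": 0, "hand": 0.07},
  {"x": 0, "y": 0, "z": 14, "yaw": 0, "hand": 0.07},
  {"x": 0, "y": 0, "z": 14, "yaw": 0, "hand": 0.07},
])

```text
clock: 19.05
position: [0.4453, 0.4173, 0.2128]
ee_rot: [0.009, -3.141, 0.001]
force: [0.1, -0.4, -0.4]
width: 0.536
gripper_force: 0.0
```

```bash
python3 - <<'E'
from h import *
s=observe(); print(s["position"].round(4),s["force"].round(1),s["clock"])
a=get_image("side")[160:290,240:400]; c=get_image("scene")[150:290,230:400]
f=lambda x:cv2.resize(x,(400,int(x.shape[0]*400/x.shape[1])),interpolation=cv2.INTER_CUBIC)
cv2.imwrite("pics/end.png",np.hstack([f(a)[:320],f(c)[:325]])) if f(a).shape==f(c).shape else cv2.imwrite("pics/end.png",np.hstack([cv2.resize(f(a),(400,325)),cv2.resize(f(c),(400,325))]))
print(sign_off())
E
```

```text
[0.4453 0.4173 0.2128] [ 0.1 -0.4 -0.4] 19.05
the job is handed in; nothing more can be done
None
```

I pressed the three rings in order (small, middle, large); each stalled within about 0.3 mm of its home height at 8–14 N, then I lifted clear and handed the job in at about 19 s, with no verdict returned and without viewing the final picture.

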